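# Turn a soldered circuit board over with a thin lifter

### The arm

A 6-joint arm with a two-finger parallel gripper is mounted at the origin on the work surface. World frame = base frame: x ahead of the robot, y to its left, z up, the work surface at z = 0. Lengths are in mm, angles in rad, forces in N, time in s.
With the tool pointing down it reaches from about 275 to 750 mm from the base axis. Payload 10.2 kg.
Tool frame: the origin (TCP) lies midway between the tips of the shut fingers; the grasp point (between the pads) lies 19 mm behind it; y points along the fingers, z is the direction in which the jaws open and shut, and the axes are right-handed (so a half turn about y gives the same grasp; the last joint's range is limited). The gripper opens to 85 mm and grips with 20 to 120 N. Pads are 22 mm wide; open, the fingers measure 114 mm over their backs; the gripper's body (76 mm by 85 mm) begins 54 mm behind the grasp point. The pads swing forward as they close: fully open they stand 13 mm farther back than shut.
Start: joints at [1.087, 0.313, 1.498, -0, 1.331, -0.223], TCP at [135.386, 507.249, 231.294] pointing down, gripper open.
Joint ranges: [-2.94, 2.94], [-0.97, 2.17], [0.19, 2.56], [-1.23, 4.37], [0.02, 3.11], [-2.88, 2.88]. Speed limits (rad/s): [2.39, 2.39, 3.01, 3.14, 3.14, 3.14].

### API

Orientations are given as a unit quaternion [w, x, y, z].
In Python, from rig import ctrl gives the robot as it stands.
- The arm moves only by the shell command python3 -m inch 'ROWS' [OPENING] [FORCE]. ROWS is JSON, one flat list of numbers, 6 for each row, row after row: the shift along the tool's x, y, z in cm, then the turn, a rotation vector about the tool's x, y, z in rad. A call has 1 to 8 rows; each row is the pose to reach, as a shift and turn from the pose commanded when the call began, along the tool's axes at that moment; what a row does not reach only later rows make up. A row lasts 1/12 s, in which the tool goes at most 41.7 mm and 7.16 degrees, less where a joint would pass 70% of its speed; a pose out of reach is approached as far as the arm can. A call with a gripper value outside its range is refused whole. OPENING is the gripper command: -1 is fully open, 1 is shut, values between are in proportion, set as the call begins (- or left out, the last holds). The fingers move at their own pace and stop on an object; FORCE is the grip in N (left out, the last holds). Time passes only in rows, so rows that repeat a pose let the fingers close. It gives the time, the measured TCP pose, the force and the opening at its end, in the units of the state.
- ctrl.sense(): the state, without advancing time (a new reading comes with each control period).
- ctrl.capture(name): name is "side" or "top" or "wrist"; returns the picture (420x560x3 uint8, red, green, blue); there is no depth.
- ctrl.get_calibration(name): a dict with "fx", "fy", "cx", "cy" (pixels), "world_to_cam" (4x4, takes a point from world to camera coordinates). Camera axes: x right, y down, z forward; pixel columns grow to the right and rows downward; lengths in mm; the calibration is good to about 2 mm. The wrist camera is an equidistant fisheye: a pixel r from the principal point sees the ray r / f radians off the axis. A picture is of the moment at which its call begins: read the wrist's pose just before it. get_calibration takes no time and is no camera call; for the wrist camera it gives the pose at the moment of the call.
- ctrl.finish_job(): hands the job in, once; it reports no verdict.
Trained networks look in the newest picture that a camera, given by its name, has taken for a name from the list of things; names that differ only in an ending like _2 or _b are one class to them, and where a whole thing is asked for, a point or a joint stands for the part that bears it (a point fixed in the world has none). Each returns a list of dicts, best first, with "score" (0 to 1); they miss things now and then, are a little off and sometimes report something else, mostly with a low value. They report only what shows in the picture. A call takes as long as a camera call.
- ctrl.search_frame(thing, camera): "uv" ([column, row] in pixels, amid what is visible of it).
The state is a dict: "time_s": time; "joints": joint angles; "dq": joint speeds; "tau": joint torques, N m; "eef_pos": TCP position; "ee_rot": TCP orientation; "force": force on the tool from outside, world axes, zero at the start; "wrist_torque": the same for the moment, N m; "grip_width": opening from 0.0 (shut) to 1.0 (fully open).
Only numpy, scipy, OpenCV 4.12 (cv2) and the standard library are available. Lean on these libraries where they do the work, as an engineer would, in place of code of your own. Each camera call takes 0.05 s, during which the arm holds its last target.

### The job

Clear the fixture's raised black deck first: put the yellow relay that was left on it upright into the green dish. Then take the orange-handled lifter from its black tray, slide its steel blade under the near edge of the blue circuit board lying component side down in the fixture, and gently tip the board up and over its far edge so that it ends lying flat on the deck, component side up; handle the board with the lifter only, and leave the devices standing around where they are. Finally put the lifter back in its tray, the same way round as you found it, and let go.

Things in the scene. Friction and masses are not known exactly. Their poses are not given: they have to be found in the camera images.
- fixture: Turn-over fixture fixed to the bench, 145 x 84 mm. Origin on the bench under its middle; x points from the low nest (robot side) to the raised deck, z up. Nest base x -75 to -8.5 mm, top 4 mm up. On it, x -72 to -8.5, two white ribs at |y| 29 to 42 mm, tops 18 mm up, with cheeks at |y| 37 to 42 rising to 23 mm. The 58 mm space between the ribs is open towards -x and under the board.
- nest_edge (a point): Point at the face of the upright step between nest and deck: fixture x -8.5 mm, y 0, 18 mm above the bench (level of the rib tops). The board's far lower edge bears against the step here and is the line it tips about. Axes as the fixture's.
- deck (a point): Middle of the deck's black rubber top, 26 mm above the bench, fixture x 27.75 mm, y 0. The rubber spans fixture x -8.5 to 64 mm and 84 mm in y; a white lip (x 64 to 70 mm, top 32 mm up) ends it on the far side. Axes as the fixture's.
- board: Blue circuit board 60 (x) x 70 (y) x 4 mm, 30 to 65 g, loose. Origin at the middle of the component face; z points out of the solder face (plain blue, rows of small silver dots): up at the start, down at the end. Starts on the ribs, axes along the fixture's, origin at fixture x -40 mm, 18 mm up; far edge 1 to 2 mm from the step. Black and silver components 3 mm tall (z -3 to 0) only at x -1 to 26 mm.
- board_near (a point): Middle of the board's near edge (towards the robot at the start), on the component face: board x -30 mm, y 0, z 0. From here to board x -3 mm the component face is flat. Turned over on the deck, the component face is 30 mm above the bench.
- lifter: Lifter, about 90 g, loose: flat steel blade 107 x 34 x 2 mm, x -22 to +85 mm, z 0 to 2 mm, with an upright orange handle block with black grip stripes on its rear end: 44 (x) x 18 (y) mm, z 2 to 47 mm, centred at x = 0, y = 0. Origin under the handle's middle at the blade's underside; x points along the blade to its free front edge, z up. Grip the handle across its 18 mm from above.
- lifter_tip (a point): Middle of the blade's front edge, upper side: at x 85, y 0, z 2 mm of the lifter. Axes as the lifter's.
- tray: Black lifter tray fixed to the bench, 127 (x) x 52 (y) mm, floor 4 mm thick, rim 4 mm wide and 8 mm above the bench, inside 119 x 44 mm. Origin on the bench under its middle. The lifter lies on its floor along the tray's x, blade towards +x, lifter origin at tray x = -31.5 mm, y = 0.
- relay: Relay, about 50 g, loose: 36 (x) x 20 (y) x 32 mm high, black foot and yellow housing. Origin under its middle. Starts standing on the deck (26 mm above the bench), turned up to 0.5 rad from the fixture's x.
- dish: Green dish fixed to the bench, 90 x 90 mm, inside 82 x 82 mm, floor 4 mm thick, rim 12 mm above the bench. Origin on the bench under its middle.
- contactor: Bystander: grey and black contactor, loose, 46 x 46 x 70 mm high. Origin under its middle.
- breaker: Bystander: white three-pole circuit breaker, loose, 60 x 54 x 85 mm high. Origin under its middle.
- supply: Bystander: tall silver power supply unit, loose, 56 x 40 x 125 mm high. Origin under its middle.
- pushbox: Bystander: grey push-button box with a green and a red button on top, loose, 56 x 60 x 58 mm high. Origin under its middle.

How it is judged (in metres and radians):
On the way, in this order (a step that is already met when the one before it is completed fails the run):
1. the relay stands in the dish (x of relay in the frame of dish between -0.041 and 0.041 m and y of relay in the frame of dish between -0.041 and 0.041 m and z of relay in the frame of dish below 0.008 m and angle between relay's own z axis and vertical below 0.15 rad and linear speed of relay below 0.02 m/s), for 0.2 s.
2. the blade's front edge is under the board, at least 4 mm in from its near edge, between the ribs (x of lifter_tip in the frame of board between -0.026 and 0.025 m and y of lifter_tip in the frame of board between -0.03 and 0.03 m and z of lifter_tip in the frame of board between -0.018 and 0.0015 m), for 0.05 s.
3. the lifter bears on the board while it is tipped up between about 35 and 90 degrees (angle between board's own z axis and vertical between 0.6 and 1.6 rad and contact force between lifter and board above 0.01 N), for 0.05 s.
At the end, for the whole second after the job is handed in: Board component side up, flat (0.1 rad) on the deck: middle 0 to 42 mm past the fixture origin, within 20 mm of its centre line, face 27 to 33 mm up. Relay upright (0.15 rad) on the dish floor. Lifter flat in the tray, turned as at the start (origin 20 to 43 mm behind the middle). All at rest (all of step 1 and angle between board's own z axis and vertical above 3.04 rad and x of board in the frame of fixture between 0 and 0.042 m and y of board in the frame of fixture between -0.02 and 0.02 m and z of board in the frame of fixture between 0.027 and 0.033 m and linear speed of each of board, lifter below 0.02 m/s and x of lifter in the frame of tray between -0.043 and -0.02 m and y of lifter in the frame of tray between -0.009 and 0.009 m and z of lifter in the frame of tray below 0.008 m and angle between lifter's own z axis and vertical below 0.1 rad); the robot touches nothing.
It fails at once if the fingers or the arm touch the board (contact force between any of the fingers, the arm and board above 0.05 N).
It fails at once if the lifter is pressed on the board with more than 20 N (contact force between lifter and board above 20 N).
It fails at once if a bystander is shifted by more than 20 mm or tipped by more than 0.3 rad (distance of any of breaker, supply, pushbox, contactor from where it was at the start of the episode above 0.02 m or angle between any of breaker, supply, pushbox, contactor's own z axis and vertical above 0.3 rad).
It also fails if it takes over 72 s, if anything falls off the work surface, if the arm or the gripper's body presses on something with over 40 N, if the wrist force passes 120 N, or if a joint passes its speed limit or range.

## Working session

There is one attempt and no reset: what is moved stays moved. The work goes in short steps, Python scripts to look and compute and a shell command to move; the robot and the scene stay as the last step left them, time stands still between calls to the robot, and variables do not carry over. Pictures are saved under pics/ and viewed, and the job is handed in when it is done.

```bash
ls -la; mkdir -p pics; cat > h.py <<'E'
import numpy as np, cv2
from rig import ctrl
def snap(name,fn):
    im=ctrl.capture(name); cv2.imwrite('pics/'+fn+'.png',im[:,:,::-1]); return im
def ray(cam,uv,cal=None):
    c=cal or ctrl.get_calibration(cam); M=np.array(c['world_to_cam'])
    x=(uv[0]-c['cx'])/c['fx']; y=(uv[1]-c['cy'])/c['fy']
    if cam=='wrist':
        r=np.hypot(x,y); d=np.array([np.sin(r)*x/r,np.sin(r)*y/r,np.cos(r)]) if r>1e-9 else np.array([0,0,1.])
    else: d=np.array([x,y,1.])
    R=M[:3,:3];t=M[:3,3]
    return -R.T@t, R.T@d
def onz(cam,uv,z,cal=None):
    o,d=ray(cam,uv,cal); return o+d*(z-o[2])/d[2]
def proj(cam,p,cal=None):
    c=cal or ctrl.get_calibration(cam); M=np.array(c['world_to_cam'])
    q=M[:3,:3]@np.array(p,float)+M[:3,3]
    if cam=='wrist':
        r=np.arctan2(np.hypot(q[0],q[1]),q[2]); h=np.hypot(q[0],q[1]); return np.array([c['cx']+c['fx']*r*q[0]/h,c['cy']+c['fy']*r*q[1]/h])
    return np.array([c['cx']+c['fx']*q[0]/q[2],c['cy']+c['fy']*q[1]/q[2]])
E
python3 - <<'E'
from h import *
np.set_printoptions(precision=3,suppress=True)
print(ctrl.sense())
for n in ['top','side','wrist']:
    snap(n,n+'0'); print(n,ctrl.get_calibration(n))
E
```

```text
total 12
drwxr-xr-x  3 agent agent 4096 Dec  7 09:52 .
drwxr-xr-x 23 root  root  4096 Dec  7 09:52 ..
drwxr-xr-x  2 agent agent 4096 Dec  7 09:52 pics
{'time_s': 0.0, 'joints': array([ 1.087,  0.313,  1.498, -0.   ,  1.331, -0.223]), 'dq': array([ 0.001,  0.001, -0.   ,  0.001,  0.004,  0.001]), 'tau': array([ -0.001, -41.226, -25.975,  -0.   ,   0.004,  -0.   ]), 'eef_pos': array([135.282, 506.992, 230.718]), 'ee_rot': array([-0.701,  0.702, -0.092,  0.092]), 'force': array([-0.369, -0.392, -0.089]), 'wrist_torque': array([-0.022,  0.03 ,  0.001]), 'grip_width': 0.9971339284894821}
top {'fx': 408.65523668221573, 'fy': 408.65523668221573, 'cx': 281.9779351552376, 'cy': 209.9584913183527, 'world_to_cam': array([[  0.025,  -1.   ,  -0.009,  -9.471],
       [ -0.985,  -0.023,  -0.169, 529.326],
       [  0.169,   0.013,  -0.986, 860.609],
       [  0.   ,   0.   ,   0.   ,   1.   ]])}
side {'fx': 408.6797637764621, 'fy': 408.6797637764621, 'cx': 280.06041875152954, 'cy': 209.52286101302963, 'world_to_cam': array([[   0.992,   -0.128,   -0.004, -503.721],
       [  -0.102,   -0.769,   -0.631,   67.821],
       [   0.078,    0.627,   -0.776,  870.162],
       [   0.   ,    0.   ,    0.   ,    1.   ]])}
wrist {'fx': 325.19226210127806, 'fy': 325.19226210127806, 'cx': 280.91676841904206, 'cy': 208.93095270546783, 'world_to_cam': array([[   0.258,    0.966,   -0.001, -525.92 ],
       [   0.925,   -0.247,    0.289,  -37.103],
       [   0.279,   -0.075,   -0.957,  379.085],
       [   0.   ,    0.   ,    0.   ,    1.   ]])}
```

View pics/top0.png

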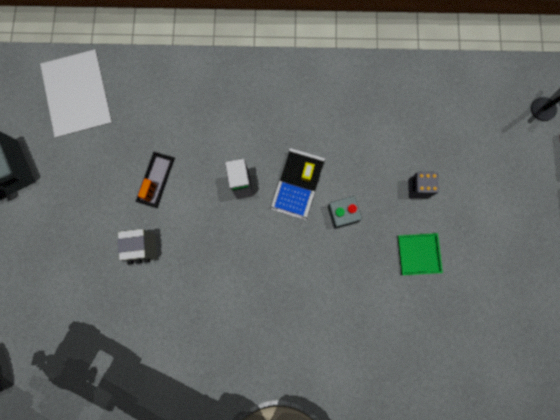

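View pics/side0.png

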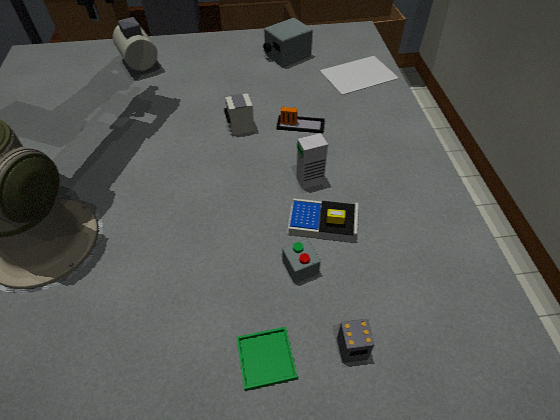

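View pics/wrist0.png

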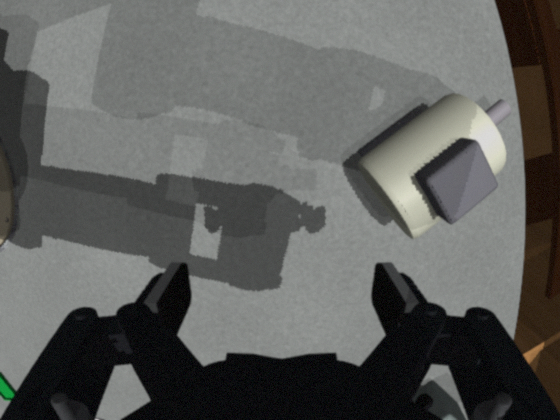

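```bash
python3 - <<'E'
from h import *
np.set_printoptions(precision=1,suppress=True)
Z=dict(fixture=15,board=22,lifter=25,tray=4,relay=58,dish=4,contactor=60,breaker=75,supply=120,pushbox=58,deck=26,nest_edge=18,lifter_tip=6)
for cam in ['top','side']:
    for n,z in Z.items():
        r=ctrl.search_frame(n,cam)
        print(cam,n,[(np.array(a['uv']),round(a['score'],2),onz(cam,a['uv'],z)) for a in r[:2]])
im=cv2.imread('pics/top0.png')
cv2.imwrite('pics/topc.png',cv2.resize(im[130:290,110:460],None,fx=2.28,fy=2.28,interpolation=cv2.INTER_CUBIC))
E
```

```text
top fixture [(array([300.1, 171.5]), 0.92, array([626.4, -36.2,  15. ]))]
top board [(array([291.4, 196.4]), 0.97, array([565.3, -17.1,  22. ])), (array([299. , 174.4]), 0.45, array([617.5, -33.6,  22. ]))]
top lifter [(array([151.2, 183.3]), 0.96, array([588. , 305.7,  25. ]))]
top tray [(array([297.9, 175.4]), 0.58, array([619.8, -31.5,   4. ])), (array([151.7, 168.9]), 0.55, array([627.8, 314.5,   4. ]))]
top relay [(array([303.8, 172.6]), 0.64, array([612.4, -43.1,  58. ])), (array([236.4, 177.1]), 0.16, array([598.7, 106. ,  58. ]))]
top dish [(array([240.1, 179.2]), 0.66, array([607.5, 104.1,   4. ])), (array([300.4, 176.5]), 0.28, array([617.2, -37.4,   4. ]))]
top contactor [(array([425.7, 183.4]), 0.76, array([ 593.4, -311.1,   60. ])), (array([149.4, 169.8]), 0.33, array([610.5, 300.1,  60. ]))]
top breaker [(array([135.8, 245.3]), 0.61, array([441.1, 310.5,  75. ]))]
top supply [(array([240.8, 176.9]), 0.75, array([583.7,  88.9, 120. ])), (array([151.9, 180.4]), 0.49, array([572.1, 272. , 120. ]))]
top pushbox []
top deck [(array([298.9, 175.8]), 0.74, array([613.1, -33.3,
[... 499 characters left out ...]
array([612. , -58.8,  58. ]))]
side dish [(array([265.2, 359.3]), 0.84, array([ 441.9, -310.7,    4. ]))]
side contactor [(array([355.5, 335.2]), 0.91, array([ 593.8, -310.1,   60. ]))]
side breaker [(array([239.9, 111.4]), 0.76, array([443.8, 288.4,  75. ]))]
side supply [(array([311.1, 158. ]), 0.81, array([580.8,  52.7, 120. ])), (array([306. , 213.3]), 0.35, array([545.3, -92. , 120. ]))]
side pushbox [(array([301.8, 257.1]), 0.83, array([ 530.7, -147.2,   58. ]))]
side deck [(array([330.1, 227.1]), 0.75, array([606. , -61.7,  26. ]))]
side nest_edge [(array([308.1, 212.1]), 0.63, array([568.6,  -9.5,  18. ]))]
side lifter_tip [(array([293.7, 119.9]), 0.64, array([587.1, 322.8,   6. ]))]
```

View pics/topc.png

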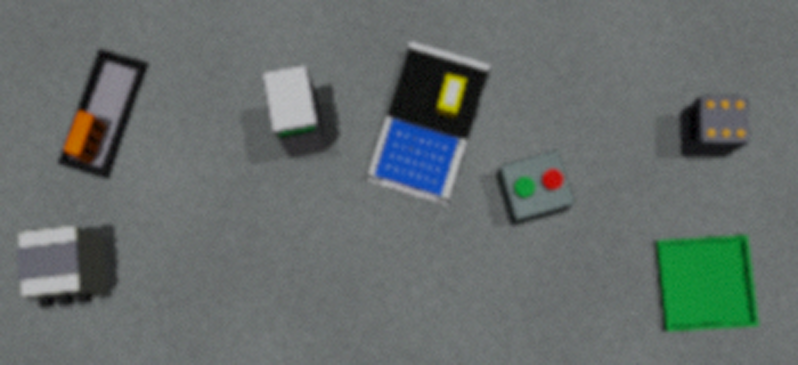

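```bash
cat > seg.py <<'E'
from h import *
def masks(im):
    hsv=cv2.cvtColor(im,cv2.COLOR_RGB2HSV); 
    return hsv,{'blue':cv2.inRange(hsv,(105,120,60),(125,255,255)),'green':cv2.inRange(hsv,(50,150,60),(75,255,255)),
     'yellow':cv2.inRange(hsv,(22,120,90),(34,255,255)),'orange':cv2.inRange(hsv,(5,150,90),(18,255,255))}
E
python3 - <<'E'
from seg import *
np.set_printoptions(precision=1,suppress=True)
im=cv2.imread('pics/top0.png')[:,:,::-1].copy()
hsv,m=masks(im)
Z=dict(blue=22,green=12,yellow=58,orange=49)
for k in m:
    cs=cv2.findContours(m[k],0,cv2.CHAIN_APPROX_NONE)[0]
    for c in sorted(cs,key=cv2.contourArea)[-2:]:
        if cv2.contourArea(c)<20: continue
        P=np.array([onz('top',p,Z[k])[:2] for p in c[:,0]]).astype(np.float32)
        r=cv2.minAreaRect(P); print(k,cv2.contourArea(c),np.array(r[0]),np.array(r[1]),r[2]); print(cv2.boxPoints(r).tolist())
E
```

```text
blue 755.5 [561.8 -19.5] [68.5 62.8] 73.74790954589844
[[522.0930786132812, -43.592559814453125], [582.3588256835938, -61.16081237792969], [601.5204467773438, 4.5707244873046875], [541.2546997070312, 22.13897705078125]]
green 43.5 [ 534.6 -128.3] [16.5 16.1] 0.14760014414787292
[[526.3051147460938, -120.2599868774414], [526.3464965820312, -136.3119659423828], [542.8248901367188, -136.26953125], [542.7835083007812, -120.21754455566406]]
green 1509.0 [ 442.6 -308.1] [88.4 90.9] 5.199507236480713
[[394.4689025878906, -266.8171081542969], [402.7060241699219, -357.3365173339844], [490.7499694824219, -349.3246765136719], [482.5128479003906, -258.8052673339844]]
yellow 136.5 [617.1 -51.5] [21.6 37.8] 76.72850799560547
[[596.2406005859375, -57.63822937011719], [632.9954833984375, -66.30740356445312], [637.943115234375, -45.33067321777344], [601.188232421875, -36.6614990234375]]
orange 141.0 [571.2 312.2] [19.  45.7] 74.87039184570312
[[546.7304077148438, 308.99578857421875], [590.8032836914062, 297.07958984375], [595.7522583007812, 315.3837890625], [551.6793823242188, 327.29998779296875]]
```

```bash
cat >> h.py <<'E'
from scipy.spatial.transform import Rotation as Ro
np.set_printoptions(precision=3,suppress=True)
def Rtool():
    s=ctrl.sense(); q=s['ee_rot']; return Ro.from_quat([q[1],q[2],q[3],q[0]]),np.array(s['eef_pos']),s
def target(yaw,flip=1):
    y=np.array([0,0,-1.]); z=flip*np.array([-np.sin(yaw),np.cos(yaw),0]); x=np.cross(y,z)
    return Ro.from_matrix(np.column_stack([x,y,z]))
def go(p,yaw=None,flip=None):
    R,t,s=Rtool(); best=None
    for f in ([1,-1] if flip is None else [flip]):
        T=target(yaw,f) if yaw is not None else R
        rv=(R.inv()*T).as_rotvec()
        if best is None or np.linalg.norm(rv)<np.linalg.norm(best): best=rv
    d=R.inv().apply(np.array(p)-t)/10
    print('t',round(s['time_s'],2),'pos',t,'w',round(s['grip_width'],3),'F',s['force'])
    print('SHIFT cm',d,'ROT',best)
E
python3 - <<'E'
from h import *
R,t,s=Rtool();print(R.as_matrix())
go([600,-40,200],-0.25)
go([600,-40,200],-0.25,1)
go([600,-40,200],-0.25,-1)
c=ctrl.get_calibration('wrist');o,d=ray('wrist',(c['cx'],c['cy']+.01));print(o,d, R.inv().apply(o-t),R.inv().apply(d))
E
```

```text
[[ 0.966 -0.     0.258]
 [-0.258  0.     0.966]
 [-0.    -1.     0.   ]]
t 1.45 pos [135.39  507.249 231.298] w 0.996 F [-0.383 -1.159 -0.621]
SHIFT cm [ 59.003   3.129 -40.891] ROT [-0.    -0.011 -0.   ]
t 1.45 pos [135.39  507.249 231.298] w 0.996 F [-0.383 -1.159 -0.621]
SHIFT cm [ 59.003   3.129 -40.891] ROT [-0.    -0.011 -0.   ]
t 1.45 pos [135.39  507.249 231.298] w 0.996 F [-0.383 -1.159 -0.621]
SHIFT cm [ 59.003   3.129 -40.891] ROT [ 0.     3.131 -0.   ]
[ 64.474 527.526 373.617] [ 0.279 -0.075 -0.957] [ -73.75  -142.318    1.301] [ 0.289  0.957 -0.   ]
```

```bash
python3 -m inch '[59,3,-40.9,0,0,0, 59,3,-40.9,0,0,0, 59,3,-40.9,0,0,0, 59,3,-40.9,0,0,0, 59,3,-40.9,0,0,0, 59,3,-40.9,0,0,0, 59,3,-40.9,0,0,0, 59,3,-40.9,0,0,0]' -1
python3 -c "
from h import *
go([600,-40,200],-0.25)"
```

```text
time_s: 2.12
eef_pos: [351.8, 251.6, 217.6]
ee_rot: [0.701, -0.701, 0.092, -0.092]
force: [0.6, 0.1, 0.3]
grip_width: 0.999
t 2.12 pos [351.843 251.575 217.563] w 0.999 F [0.577 0.126 0.288]
SHIFT cm [ 31.492   1.765 -21.776] ROT [-0.    -0.011  0.001]
```

```bash
python3 -m inch '[31,1.8,-21.4,0,0,0, 31,1.8,-21.4,0,0,0, 31,1.8,-21.4,0,0,0, 31,1.8,-21.4,0,0,0, 31,1.8,-21.4,0,0,0, 31,1.8,-21.4,0,0,0, 31,1.8,-21.4,0,0,0, 31,1.8,-21.4,0,0,0]'
python3 -c "
from h import *
go([600,-40,200],-0.25)"
```

```text
time_s: 2.78
eef_pos: [567.9, -2.0, 201.4]
ee_rot: [0.701, -0.701, 0.092, -0.092]
force: [0.1, 1.2, 0.5]
grip_width: 0.996
t 2.78 pos [567.905  -2.023 201.383] w 0.996 F [0.068 1.175 0.539]
SHIFT cm [ 4.081  0.139 -2.84 ] ROT [-0.    -0.011  0.   ]
```

```bash
python3 -m inch '[2,0.3,-1.4,0,0,0, 2,0.3,-1.4,0,0,0, 2,0.3,-1.4,0,0,0]'
python3 - <<'E'
from h import *
go([600,-40,200],-0.25); c=ctrl.get_calibration('wrist'); snap('wrist','w1')
import pickle; pickle.dump(c,open('w1.cal','wb'))
for n in ['fixture','board','relay','deck','nest_edge','board_near']:
    print(n,[(np.array(a['uv']),round(a['score'],2)) for a in ctrl.search_frame(n,'wrist')[:2]])
E
```

```text
time_s: 3.03
eef_pos: [582.7, -19.5, 197.7]
ee_rot: [0.701, -0.701, 0.093, -0.092]
force: [0.5, 0.7, 0.5]
grip_width: 1.0
t 3.03 pos [582.705 -19.548 197.702] w 1.0 F [0.476 0.726 0.54 ]
SHIFT cm [ 2.201 -0.233 -1.526] ROT [-0.    -0.012 -0.001]
fixture [(array([280.3, 219.7]), 0.63)]
board [(array([278.3, 168.1]), 0.55)]
relay [(array([256.8, 234.1]), 0.67), (array([533.8, 126.8]), 0.34)]
deck [(array([277.4, 224.8]), 0.61), (array([ 34. , 144.9]), 0.36)]
nest_edge [(array([279.5, 221.4]), 0.69), (array([534.5, 129.7]), 0.64)]
board_near [(array([274.5, 167.8]), 0.68)]
```

View pics/w1.png

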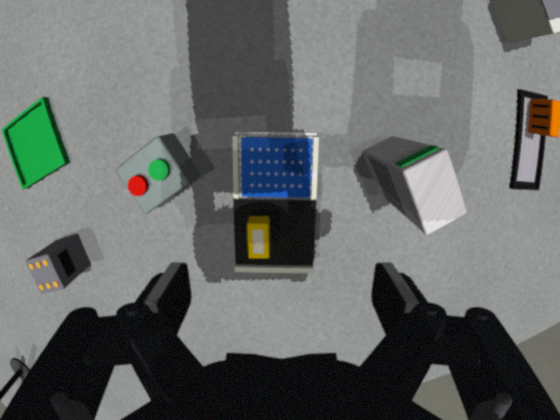

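```bash
python3 - <<'E'
from seg import *; import pickle
c=pickle.load(open('w1.cal','rb'))
im=cv2.imread('pics/w1.png')[:,:,::-1].copy()
hsv,m=masks(im)
Z=dict(blue=22,green=12,yellow=58,orange=49)
for k in m:
    cs=cv2.findContours(cv2.morphologyEx(m[k],3,np.ones((5,5))),0,cv2.CHAIN_APPROX_NONE)[0]
    for q in sorted(cs,key=cv2.contourArea)[-2:]:
        if cv2.contourArea(q)<100: continue
        P=np.array([onz('wrist',p,Z[k],c)[:2] for p in q[:,0]]).astype(np.float32)
        r=cv2.minAreaRect(P); b=cv2.boxPoints(r); print(k,cv2.contourArea(q),np.array(r[0]),np.array(r[1]),r[2],np.arctan2(*(b[1]-b[0])[::-1]));
print('relay 58:',c['cx'])
f=np.array([600.2,-30.7]);y=-.2836;ux=np.array([np.cos(y),np.sin(y)]);uy=np.array([-ux[1],ux[0]])
d=im[:,:,::-1].copy()
def P(x,yy,z): return tuple(int(round(v*16)) for v in proj('wrist',[*(f+x*ux+yy*uy),z],c))
for poly in [[(-8.5,-42,26),(-8.5,42,26),(70,42,32),(70,-42,32)],[(-70,-35,22),(-70,35,22),(-10,35,22),(-10,-35,22)],[(-75,-42,4),(-75,42,4)]]:
    cv2.polylines(d,[np.array([P(*a) for a in poly])],True,(0,0,255),1,cv2.LINE_AA,4)
cv2.imwrite('pics/w1o.png',cv2.resize(d[110:290,200:360],None,fx=3.3,fy=3.3))
E
```

```text
blue 4009.5 [561.883 -17.739] [69.37  60.463] 73.60264587402344 -0.2861879
green 299.0 [ 530.67 -140.04] [22.686 20.792] 72.8208999633789 -0.2998311
green 3259.5 [ 443.826 -306.71 ] [91.089 96.43 ] 4.607775688171387 -1.4903758
yellow 709.0 [618.478 -50.552] [19.74  35.891] 74.18042755126953 -0.27610368
orange 367.0 [571.773 306.825] [30.56  42.505] 80.55178833007812 -0.1649027
relay 58: 280.91676841904206
```

View pics/w1o.png

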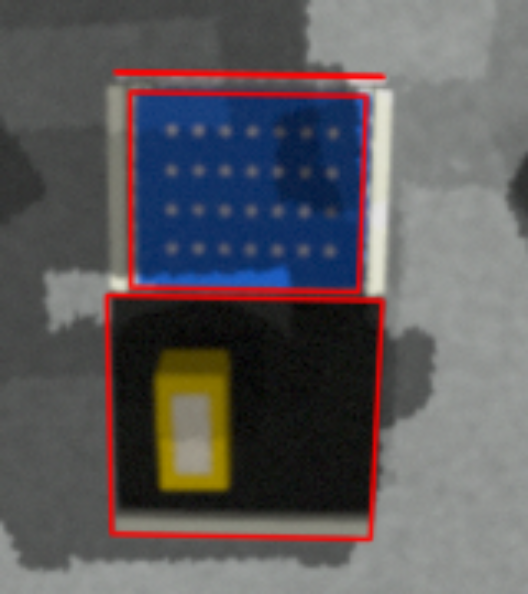

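```bash
python3 -c "
from h import *
go([618,-51,80])"
```

```text
t 3.38 pos [582.37  -18.039 198.885] w 1.0 F [ 0.335 -0.233 -0.041]
SHIFT cm [ 4.284 11.891 -2.27 ] ROT [0. 0. 0.]
```

```bash
python3 -m inch '[4.3,4,-2.3,0,0,0, 4.3,7,-2.3,0,0,0, 4.3,11.9,-2.3,0,0,0, 4.3,11.9,-2.3,0,0,0, 4.3,11.9,-2.3,0,0,0, 4.3,11.9,-2.3,0,0,0, 4.3,11.9,-2.3,0,0,0]'
python3 - <<'E'
from h import *
import pickle
snap('wrist','w2'); pickle.dump(ctrl.get_calibration('wrist'),open('w2.cal','wb'))
go([618,-51,32],-.26)
E
```

```text
time_s: 3.97
eef_pos: [619.4, -51.9, 82.5]
ee_rot: [-0.701, 0.701, -0.09, 0.093]
force: [-0.9, -0.2, 0.9]
grip_width: 0.995
t 4.02 pos [619.394 -51.955  82.474] w 0.999 F [ 0.436 -0.368  0.419]
SHIFT cm [-0.183  5.047  0.057] ROT [ 0.    -0.     0.005]
```

View pics/w2.png

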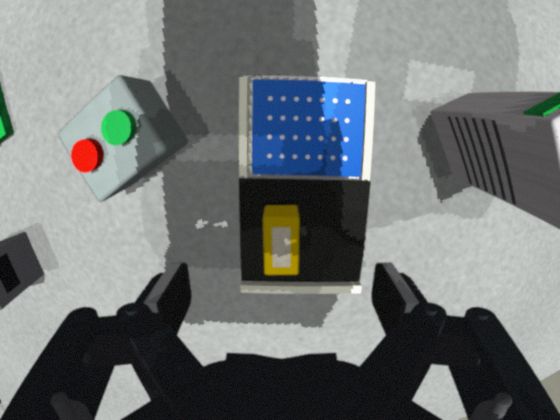

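The wrist view shows the relay centred between the fingers (pixel ~(282,240)), aligned with the jaws, with the board behind it at (308,128). I'm descending to grasp.

```bash
python3 -m inch '[-0.1,2.5,0,0,0,0, -0.1,5,0,0,0,0, -0.1,5,0,0,0,0, -0.1,5,0,0,0,0]' -1
python3 -m inch '[0,0,0,0,0,0, 0,0,0,0,0,0, 0,0,0,0,0,0, 0,0,0,0,0,0, 0,0,0,0,0,0, 0,0,0,0,0,0]' 1 40
python3 -c "
from h import *
go([618,-51,32],-.26)"
```

```text
time_s: 4.35
eef_pos: [617.5, -51.7, 30.6]
ee_rot: [-0.701, 0.701, -0.092, 0.092]
force: [0.4, 0.2, 0.6]
grip_width: 0.998
time_s: 4.85
eef_pos: [617.5, -51.9, 30.0]
ee_rot: [-0.701, 0.701, -0.092, 0.092]
force: [0.5, -0.3, -0.1]
grip_width: 0.226
t 4.85 pos [617.53  -51.903  30.048] w 0.226 F [ 0.468 -0.333 -0.077]
SHIFT cm [ 0.022 -0.195  0.099] ROT [ 0.    -0.001  0.001]
```

```bash
python3 -m inch '[0,-2,0,0,0,0, 0,-5,0,0,0,0, 0,-9,0,0,0,0, 0,-9,0,0,0,0, 0,-9,0,0,0,0]'
python3 -c "
from h import *
go([443,-307.5,115],-.26)"
```

```text
time_s: 5.27
eef_pos: [618.2, -52.0, 121.7]
ee_rot: [-0.701, 0.701, -0.09, 0.093]
force: [-0.2, 0.1, -0.5]
grip_width: 0.23
t 5.27 pos [618.218 -52.014 121.713] w 0.23 F [-0.229  0.092 -0.541]
SHIFT cm [-10.348   0.627 -29.202] ROT [ 0.    -0.001  0.004]
```

```bash
python3 -m inch '[-10.3,0.6,-29.2,0,0,0, -10.3,0.6,-29.2,0,0,0, -10.3,0.6,-29.2,0,0,0, -10.3,0.6,-29.2,0,0,0, -10.3,0.6,-29.2,0,0,0, -10.3,0.6,-29.2,0,0,0, -10.3,0.6,-29.2,0,0,0, -10.3,0.6,-29.2,0,0,0]'
python3 -m inch '[0,0,0,0,0,0]'
python3 - <<'E'
from h import *
go([443,-307.5,115],-.26)
snap('wrist','w3')
c=ctrl.get_calibration('wrist')
from seg import masks
im=cv2.imread('pics/w3.png')[:,:,::-1].copy(); m=masks(im)[1]['green']
q=max(cv2.findContours(cv2.morphologyEx(m,3,np.ones((5,5))),0,2)[0],key=cv2.contourArea)
P=np.array([onz('wrist',p,12,c)[:2] for p in q[:,0]]).astype(np.float32);print(cv2.minAreaRect(P))
E
```

```text
time_s: 5.93
eef_pos: [439.4, -310.3, 112.2]
ee_rot: [0.701, -0.701, 0.094, -0.092]
force: [-0.7, 0.7, -0.7]
grip_width: 0.228
time_s: 6.02
eef_pos: [439.9, -310.0, 112.2]
ee_rot: [0.701, -0.701, 0.094, -0.093]
force: [0.0, -0.1, 0.1]
grip_width: 0.23
t 6.02 pos [ 439.941 -310.022  112.235] w 0.23 F [ 0.016 -0.13   0.069]
SHIFT cm [ 0.229 -0.277  0.324] ROT [-0.001 -0.005 -0.002]
((444.29840087890625, -306.0516662597656), (89.90396118164062, 89.04156494140625), 4.637217998504639)
```

View pics/w3.png

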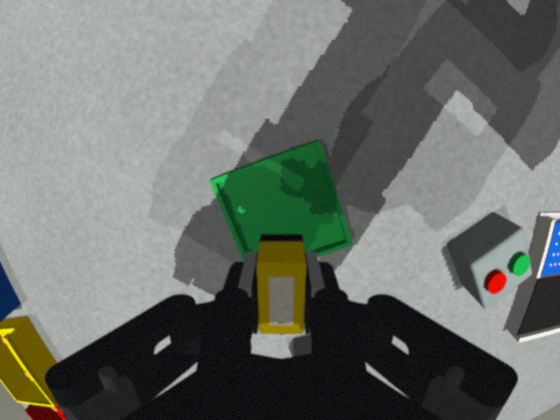

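```bash
python3 -m inch '[0.2,3.5,0.4,0,0,0, 0.2,6.5,0.4,0,0,0, 0.2,9,0.4,0,0,0, 0.2,9.8,0.4,0,0,0, 0.2,10.1,0.4,0,0,0, 0.2,10.1,0.4,0,0,0, 0.2,10.1,0.4,0,0,0]'
python3 -c "
from h import *
go([443,-307.5,9],-.26)"
```

```text
time_s: 6.65
eef_pos: [446.2, -304.2, 13.7]
ee_rot: [-0.701, 0.702, -0.091, 0.092]
force: [0.4, 0.5, -0.1]
grip_width: 0.231
t 6.65 pos [ 446.188 -304.233   13.677] w 0.231 F [ 0.438  0.517 -0.135]
SHIFT cm [-0.225  0.468 -0.397] ROT [ 0.001 -0.     0.002]
```

```bash
python3 -m inch '[-0.1,0.2,-0.1,0,0,0, -0.1,0.4,-0.1,0,0,0, -0.1,0.45,-0.1,0,0,0, -0.1,0.45,-0.1,0,0,0]'
python3 -c "
from h import *
go([443,-307.5,9],-.26)"
```

```text
time_s: 6.98
eef_pos: [444.2, -304.8, 8.2]
ee_rot: [-0.701, 0.701, -0.092, 0.092]
force: [-0.0, 0.3, -0.4]
grip_width: 0.229
t 6.98 pos [ 444.183 -304.82     8.183] w 0.229 F [-0.027  0.341 -0.393]
SHIFT cm [-0.045 -0.082 -0.289] ROT [ 0.    -0.001  0.   ]
```

```bash
python3 -m inch '[0,0,0,0,0,0, 0,0,0,0,0,0, 0,0,0,0,0,0, 0,0,0,0,0,0]' 0
python3 -m inch '[0,-2,0,0,0,0, 0,-5,0,0,0,0, 0,-9,0,0,0,0, 0,-13,0,0,0,0, 0,-16,0,0,0,0, 0,-17,0,0,0,0]'
python3 - <<'E'
from h import *
go([571.5,310,200],-.26)
snap('side','s4')
im=cv2.imread('pics/s4.png');cv2.imwrite('pics/s4c.png',cv2.resize(im[280:420,200:400],None,fx=3,fy=3))
E
```

```text
time_s: 7.32
eef_pos: [444.2, -304.7, 8.0]
ee_rot: [-0.701, 0.701, -0.092, 0.092]
force: [0.5, 1.0, -0.2]
grip_width: 0.502
time_s: 7.82
eef_pos: [445.3, -305.8, 183.0]
ee_rot: [-0.699, 0.703, -0.09, 0.094]
force: [-0.7, -0.0, 0.4]
grip_width: 0.502
t 7.82 pos [ 445.314 -305.78   182.97 ] w 0.502 F [-0.666 -0.025  0.442]
SHIFT cm [-3.662 -1.984 62.743] ROT [ 0.004 -0.001  0.007]
```

View pics/s4c.png

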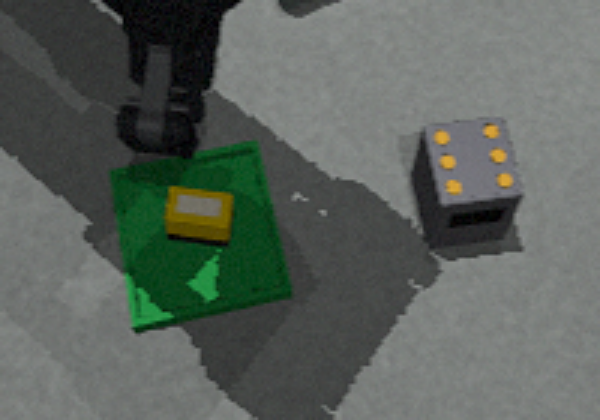

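The relay stands upright in the dish, with its crop pixel at about (200,215). Next I'm moving to the lifter.

```bash
python3 -m inch '[-3.6,-2,62,0,0,0, -3.6,-2,62,0,0,0, -3.6,-2,62,0,0,0, -3.6,-2,62,0,0,0, -3.6,-2,62,0,0,0, -3.6,-2,62,0,0,0, -3.6,-2,62,0,0,0, -3.6,-2,62,0,0,0]' -1
python3 -c "
from h import *
go([560,305,190],-.26)"
```

```text
time_s: 8.53
eef_pos: [510.7, 23.8, 187.3]
ee_rot: [0.701, -0.701, 0.093, -0.091]
force: [0.5, -0.9, -0.4]
grip_width: 1.0
t 8.53 pos [510.739  23.78  187.294] w 1.0 F [ 0.47  -0.918 -0.436]
SHIFT cm [-2.497 -0.27  28.441] ROT [ 0.    -0.001 -0.002]
```

```bash
python3 -m inch '[-2.5,0,28,0,0,0, -2.5,0,28,0,0,0, -2.5,0,28,0,0,0, -2.5,0,28,0,0,0, -2.5,0,28,0,0,0, -2.5,0,28,0,0,0, -2.5,0,28,0,0,0, -2.5,0,28,0,0,0]'
python3 -m inch '[0,0,0,0,0,0, 0,0,0,0,0,0]'
python3 - <<'E'
from h import *
import pickle
go([560,305,190],-.26)
c=ctrl.get_calibration('wrist');pickle.dump(c,open('w5.cal','wb'))
snap('wrist','w5')
from seg import masks
im=cv2.imread('pics/w5.png')[:,:,::-1].copy(); m=masks(im)[1]['orange']
q=max(cv2.findContours(cv2.morphologyEx(m,3,np.ones((5,5))),0,2)[0],key=cv2.contourArea)
for z in (51,49):
  P=np.array([onz('wrist',p,z,c)[:2] for p in q[:,0]]).astype(np.float32);print(cv2.minAreaRect(P),cv2.boundingRect(q))
E
```

```text
time_s: 9.2
eef_pos: [558.3, 303.6, 186.0]
ee_rot: [0.701, -0.701, 0.091, -0.089]
force: [-0.2, 0.4, 0.8]
grip_width: 0.995
time_s: 9.37
eef_pos: [559.0, 297.9, 187.3]
ee_rot: [-0.701, 0.702, -0.093, 0.091]
force: [-0.4, -0.1, 0.3]
grip_width: 0.999
t 9.37 pos [558.985 297.887 187.264] w 0.999 F [-0.383 -0.092  0.259]
SHIFT cm [-0.086 -0.274  0.713] ROT [ 0.002 -0.001 -0.002]
((568.4507446289062, 314.9686279296875), (17.718799591064453, 49.228065490722656), 75.47459411621094) (291, 176, 21, 54)
((569.0255126953125, 314.9444274902344), (17.845964431762695, 49.58134841918945), 75.474609375) (291, 176, 21, 54)
```

View pics/w5.png

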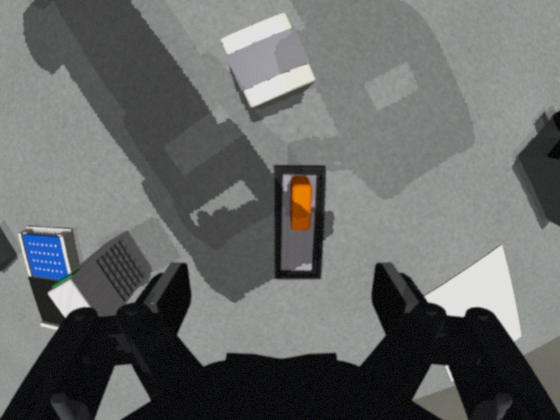

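```bash
python3 - <<'E'
from h import *
import pickle
c=pickle.load(open('w5.cal','rb'));im=cv2.imread('pics/w5.png')
g=im.max(axis=2)[155:290,262:338]
m=(g<45).astype(np.uint8)*255
q=max(cv2.findContours(m,0,2)[0],key=cv2.contourArea)
P=np.array([onz('wrist',p+np.array([262,155]),8,c)[:2] for p in q[:,0]]).astype(np.float32);r=cv2.minAreaRect(P);print(r)
y=np.radians(r[2] if r[2]<45 else r[2]-90); u=np.array([np.cos(y),np.sin(y)]);print(y, np.array(r[0])-31.5*u)
cv2.imwrite('pics/w5c.png',cv2.resize(im[150:295,240:360],None,fx=4,fy=4,interpolation=2))
E
```

```text
((603.1920166015625, 306.9464416503906), (50.76341247558594, 124.94745635986328), 74.67826843261719)
-0.2674146629575815 [572.812 315.27 ]
```

View pics/w5c.png

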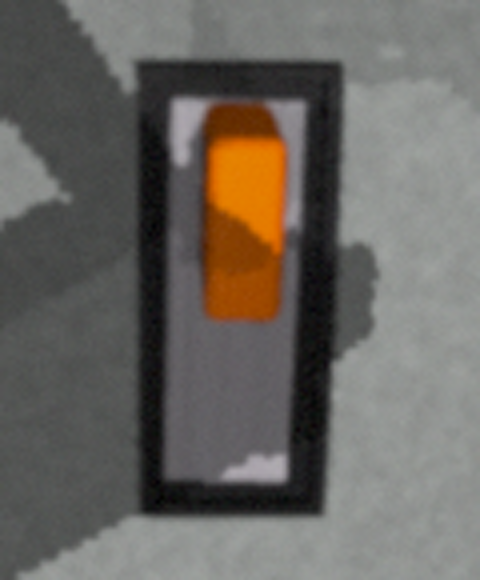

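```bash
python3 -c "
from h import *
go([574,314,16],-.265)"
```

```text
t 9.42 pos [559.171 297.475 187.756] w 0.998 F [ 0.731 -0.412  0.161]
SHIFT cm [ 1.027 17.172  1.999] ROT [ 0.001  0.003 -0.001]
```

```bash
python3 -m inch '[1,4,2,0.001,0.003,0, 1,8,2,0.001,0.003,0, 1,12,2,0.001,0.003,0, 1,12,2,0.001,0.003,0, 1,12,2,0.001,0.003,0]'
python3 - <<'E'
from h import *
go([574,314,16],-.265)
c=ctrl.get_calibration('wrist')
snap('wrist','w6')
E
```

```text
time_s: 9.83
eef_pos: [573.7, 314.0, 68.0]
ee_rot: [-0.701, 0.701, -0.095, 0.092]
force: [-0.2, 0.4, 1.3]
grip_width: 0.998
t 9.83 pos [573.65  313.992  67.964] w 0.998 F [-0.19   0.381  1.296]
SHIFT cm [0.049 5.196 0.016] ROT [ 0.001 -0.    -0.003]
```

View pics/w6.png

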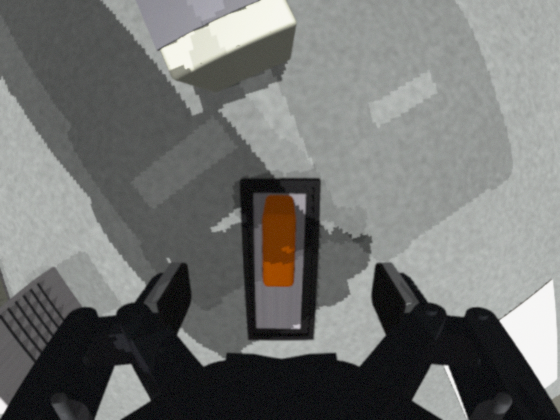

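The handle (pixel ~(279,240)) is centred between the fingers. I'm descending and gripping it.

```bash
python3 -m inch '[0,3,0,0,0,0, 0,5.2,0,0,0,0, 0,5.2,0,0,0,0, 0,5.2,0,0,0,0]'
python3 -m inch '[0,0,0,0,0,0, 0,0,0,0,0,0, 0,0,0,0,0,0, 0,0,0,0,0,0, 0,0,0,0,0,0, 0,0,0,0,0,0, 0,0,0,0,0,0]' 1 90
python3 -c "
from h import *
go([574,314,16],-.265)"
```

```text
time_s: 10.22
eef_pos: [575.3, 315.4, 19.3]
ee_rot: [0.702, -0.7, 0.092, -0.094]
force: [0.8, -0.4, -0.1]
grip_width: 1.002
time_s: 10.8
eef_pos: [574.5, 315.5, 17.4]
ee_rot: [0.701, -0.7, 0.093, -0.093]
force: [1.2, -0.0, 4.8]
grip_width: 0.198
t 10.8 pos [574.538 315.473  17.403] w 0.198 F [ 1.166 -0.039  4.845]
SHIFT cm [-0.014  0.14  -0.156] ROT [-0.002  0.001  0.001]
```

```bash
python3 -m inch '[0,-2,0,0,0,0, 0,-5,0,0,0,0, 0,-9,0,0,0,0, 0,-13,0,0,0,0, 0,-15,0,0,0,0, 0,-15,0,0,0,0]'
python3 - <<'E'
from h import *
go([440,15,165],-.283)
c=ctrl.get_calibration('wrist')
import pickle;pickle.dump(c,open('w7.cal','wb'))
snap('wrist','w7')
E
```

```text
time_s: 11.3
eef_pos: [575.8, 315.9, 172.4]
ee_rot: [0.703, -0.699, 0.09, -0.096]
force: [-0.4, 0.6, -0.4]
grip_width: 0.197
t 11.3 pos [575.81  315.925 172.36 ] w 0.197 F [-0.406  0.64  -0.409]
SHIFT cm [ -5.274   0.498 -32.596] ROT [-0.006  0.019  0.007]
```

View pics/w7.png

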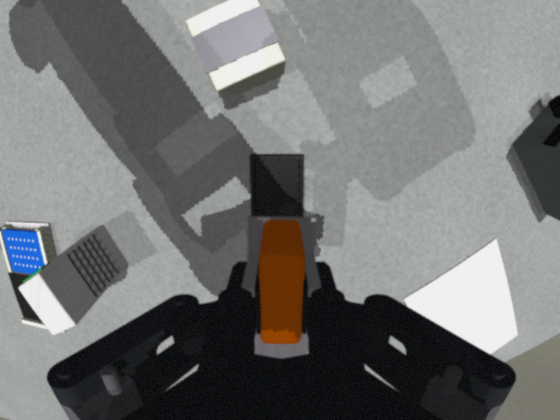

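```bash
python3 -c "
from h import *
go([425,21.7,165],-.284)"
python3 -m inch '[-6.7,0.5,-32,0,0.015,0, -6.7,0.5,-32,0,0.015,0, -6.7,0.5,-32,0,0.015,0, -6.7,0.5,-32,0,0.015,0, -6.7,0.5,-32,0,0.015,0, -6.7,0.5,-32,0,0.015,0, -6.7,0.5,-32,0,0.015,0, -6.7,0.5,-32,0,0.015,0]'
python3 -m inch '[0,0,0,0,0,0, 0,0,0,0,0,0]'
python3 -c "
from h import *
go([425,21.7,80],-.284)"
```

```text
t 11.35 pos [574.808 315.564 168.927] w 0.199 F [-0.43 -0.16 -1.95]
SHIFT cm [ -6.805   0.261 -32.276] ROT [-0.003  0.02   0.003]
time_s: 12.02
eef_pos: [423.6, 22.4, 159.8]
ee_rot: [0.701, -0.7, 0.099, -0.097]
force: [0.8, -0.4, -1.2]
grip_width: 0.195
time_s: 12.18
eef_pos: [425.1, 22.9, 160.4]
ee_rot: [0.701, -0.7, 0.1, -0.099]
force: [1.3, -0.3, -1.0]
grip_width: 0.198
t 12.18 pos [425.069  22.874 160.389] w 0.198 F [ 1.321 -0.312 -0.956]
SHIFT cm [ 0.044  8.039 -0.123] ROT [-0.001  0.002 -0.002]
```

```bash
python3 -m inch '[0,4,-0.1,0,0,0, 0,8,-0.1,0,0,0, 0,11,-0.1,0,0,0, 0,12.5,-0.1,0,0,0, 0,13.2,-0.1,0,0,0, 0,13.2,-0.1,0,0,0, 0,13.2,-0.1,0,0,0]'
python3 - <<'E'
from h import *
go([425,21.7,23.5],-.284)
snap('side','s8');im=cv2.imread('pics/s8.png');cv2.imwrite('pics/s8c.png',cv2.resize(im[130:280,180:380],None,fx=4,fy=4,interpolation=2))
snap('top','t8');im=cv2.imread('pics/t8.png');cv2.imwrite('pics/t8c.png',cv2.resize(im[130:280,220:370],None,fx=4,fy=4,interpolation=2))
print([(a['uv'],a['score']) for a in ctrl.search_frame('lifter_tip','top')])
E
```

```text
time_s: 12.77
eef_pos: [426.2, 23.5, 29.6]
ee_rot: [0.701, -0.7, 0.098, -0.098]
force: [-0.1, 0.4, -0.4]
grip_width: 0.198
t 12.77 pos [426.159  23.471  29.612] w 0.198 F [-0.126  0.436 -0.435]
SHIFT cm [-0.063  0.611 -0.203] ROT [-0.001  0.006  0.   ]
[]
```

View pics/s8c.png

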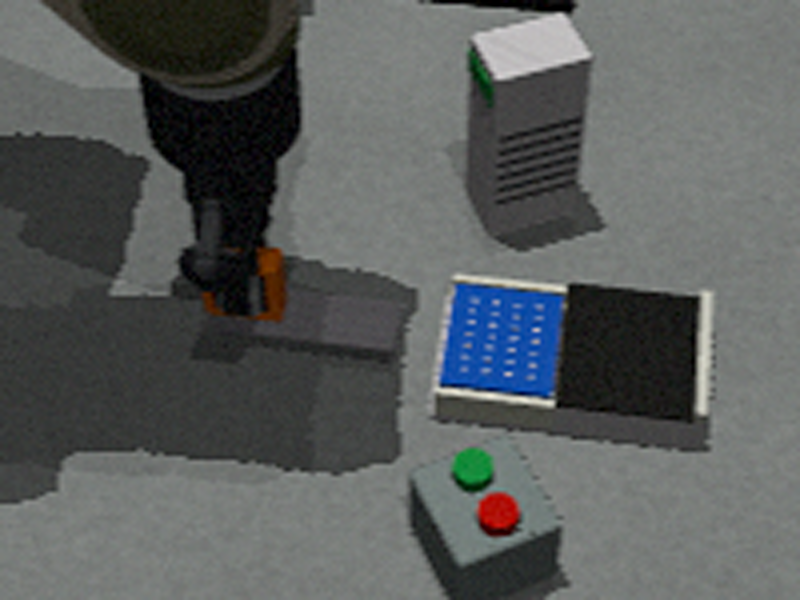

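View pics/t8c.png

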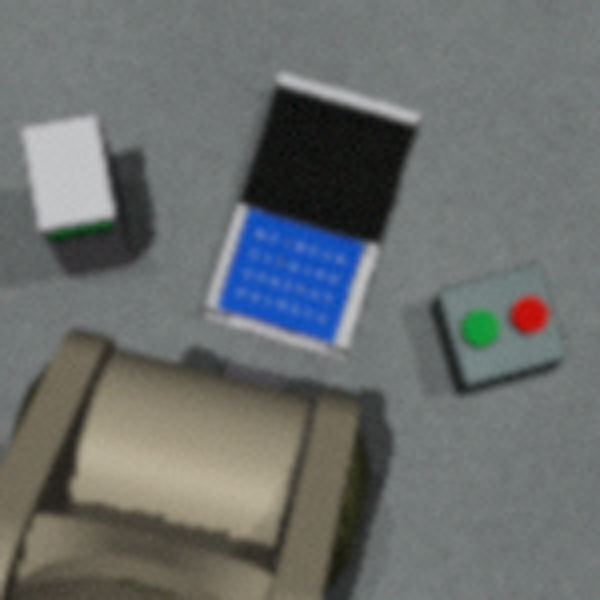

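```bash
python3 - <<'E'
from h import *
R,t,s=Rtool(); print(R.as_matrix())
u=R.as_matrix()[:,0]; v=R.as_matrix()[:,2]
tip=t+82.5*u+np.array([0,0,-13.4+2])
for k in (17,-17): print(k,tip+k*v,proj('side',tip+k*v))
print(onz('side',(283.2,206.2),18),onz('side',(279,218),18))
f=np.array([600.3,-29.5,0]);y=-.2845;U=np.array([np.cos(y),np.sin(y),0]);V=np.array([-U[1],U[0],0])
print('tip fix',(tip-f)@U,(tip-f)@V)
for p in [(-75,-42,4),(-75,42,4),(-72,42,23),(-72,-42,23),(70,42,32),(70,-42,32)]: print(p,(proj('side',f+p[0]*U+p[1]*V+[0,0,p[2]])-[180,130])*4,(proj('top',f+p[0]*U+p[1]*V+[0,0,p[2]])-[220,130])*4)
E
```

```text
[[ 0.961  0.002  0.275]
 [-0.275  0.     0.962]
 [ 0.002 -1.     0.001]]
17 [510.496  16.7    19.157] [280.211 205.337]
-17 [501.153 -15.991  19.119] [277.869 217.305]
[516.86   14.315  18.   ] [503.442 -17.337  18.   ]
tip fix -99.05685238024688 2.1370923859422715
(-75, -42, 4) [427.789 411.344] [338.211 355.95 ]
(-75, 42, 4) [449.196 292.772] [199.832 312.515]
(-72, 42, 23) [455.154 271.531] [200.196 301.766]
(-72, -42, 23) [433.735 390.882] [341.308 346.   ]
(70, 42, 32) [713.332 290.624] [275.638  68.395]
(70, -42, 32) [707.453 414.202] [415.102 110.735]
```

The side view shows the blade tip at about crop (405,330), short of the fixture's near end. The handle is level and lined up with the nest. I'm lowering it and then inserting.

```bash
python3 -m inch '[0,0.6,-0.2,0,0.006,0, 0,0.6,-0.2,0,0.006,0, 0,0.6,-0.2,0,0.006,0, 1,0.6,-0.2,0,0.006,0, 2,0.6,-0.2,0,0.006,0, 2,0.6,-0.2,0,0.006,0]'
cat > st.py <<'E'
from h import *
f=np.array([600.3,-29.5,0]);y=-.2845;U=np.array([np.cos(y),np.sin(y),0]);V=np.array([-U[1],U[0],0])
R,t,s=Rtool();tip=t+R.apply([82.5,11.4,0])
print('t',round(s['time_s'],2),'TCP',t,'tip fix x %.1f y %.1f z(top) %.1f'%((tip-f)@U,(tip-f)@V,tip[2]),'F',s['force'],'w',round(s['grip_width'],3))
print('pitch',R.as_matrix()[2,0],'yawerr',np.arctan2(R.as_matrix()[1,0],R.as_matrix()[0,0])-y)
E
python3 st.py
```

```text
time_s: 13.42
eef_pos: [446.0, 14.9, 23.7]
ee_rot: [0.7, -0.7, 0.1, -0.101]
force: [0.6, 0.1, -1.0]
grip_width: 0.201
t 13.42 TCP [445.963  14.949  23.74 ] tip fix x -78.1 y -0.7 z(top) 12.5 F [ 0.645  0.121 -1.011] w 0.201
pitch 0.002082929102776493 yawerr -0.000683392146976769
```

```bash
python3 -m inch '[0.8,0,0,0,0,0, 1.6,0,0,0,0,0, 2.4,0,0,0,0,0, 2.4,0,0,0,0,0, 2.4,0,0,0,0,0]'
python3 - <<'E'
import st
from h import *
snap('side','s9');im=cv2.imread('pics/s9.png');cv2.imwrite('pics/s9c.png',cv2.resize(im[130:280,180:380],None,fx=4,fy=4,interpolation=2))
E
```

```text
time_s: 13.83
eef_pos: [467.6, 8.7, 23.3]
ee_rot: [0.7, -0.7, 0.1, -0.1]
force: [-1.4, 0.0, -1.7]
grip_width: 0.2
t 13.83 TCP [467.584   8.726  23.259] tip fix x -55.6 y -0.6 z(top) 11.8 F [-1.357  0.032 -1.698] w 0.2
pitch -0.00023066184247425014 yawerr -0.0003871601916874967
```

View pics/s9c.png

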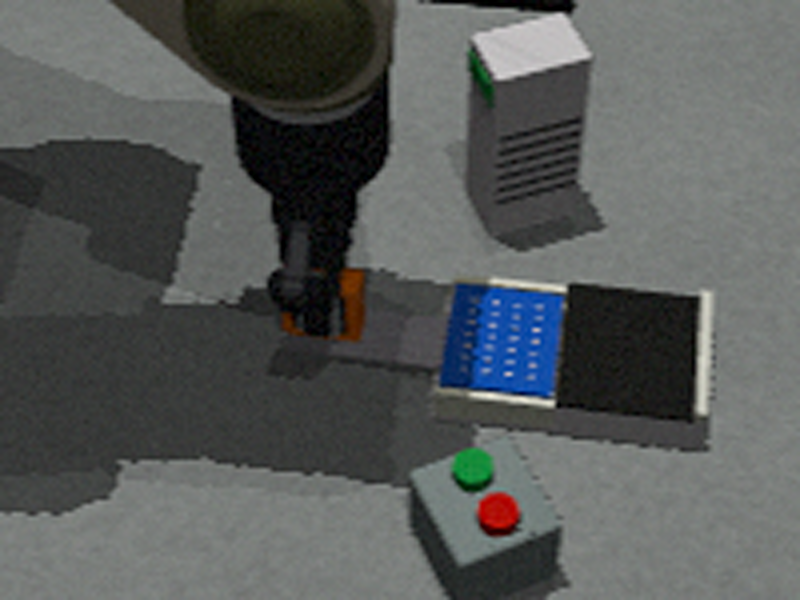

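The blade is under the near edge of the board, and the tip is about 15 mm in. I'm starting the tip-up arc.

```bash
python3 -m inch '[0,-0.3,0,0,0,0, 0,-0.6,0,0,0,0, 0.02,-0.9,0,0,0,0, 0.04,-1.2,0,0,0,0, 0.1,-1.5,0,0,0,0, 0.2,-1.8,0,0,0,0, 0.3,-2.1,0,0,0,0, 0.3,-2.1,0,0,0,0]'
python3 - <<'E'
import st
from h import *
snap('side','s10');im=cv2.imread('pics/s10.png');cv2.imwrite('pics/s10c.png',cv2.resize(im[130:280,180:380],None,fx=4,fy=4,interpolation=2))
E
```

```text
time_s: 14.55
eef_pos: [470.8, 7.8, 45.0]
ee_rot: [0.7, -0.7, 0.1, -0.101]
force: [0.1, 0.9, -1.0]
grip_width: 0.198
t 14.55 TCP [470.801   7.803  44.995] tip fix x -52.3 y -0.6 z(top) 33.7 F [ 0.091  0.867 -0.98 ] w 0.198
pitch 0.0010403604217029405 yawerr -0.000335846217870861
```

View pics/s10c.png

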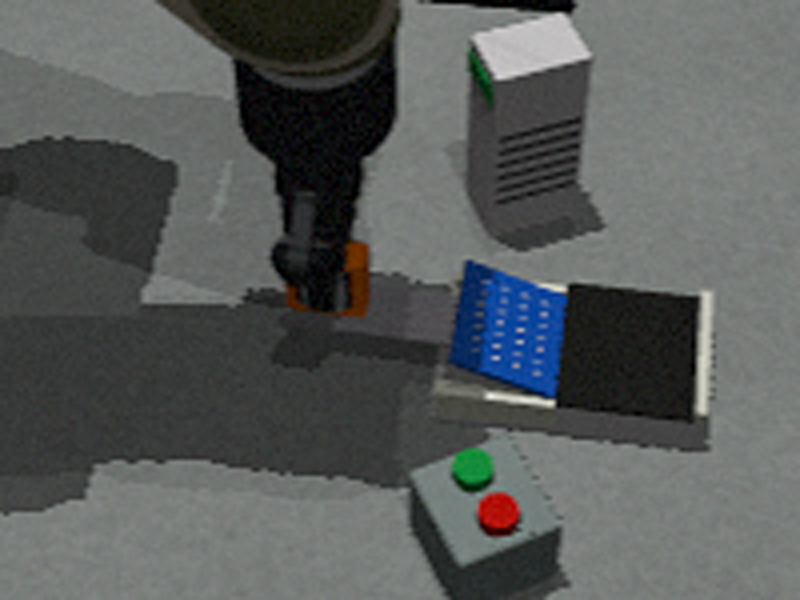

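```bash
python3 -m inch '[0.16,-0.37,0,0,0,0, 0.35,-0.73,0,0,0,0, 0.56,-1.07,0,0,0,0, 0.81,-1.39,0,0,0,0, 1.08,-1.68,0,0,0,0, 1.37,-1.95,0,0,0,0, 1.69,-2.2,0,0,0,0, 1.69,-2.2,0,0,0,0]'
python3 - <<'E'
import st
from h import *
snap('side','s11');im=cv2.imread('pics/s11.png');cv2.imwrite('pics/s11c.png',cv2.resize(im[130:280,180:380],None,fx=4,fy=4,interpolation=2))
E
```

```text
time_s: 15.27
eef_pos: [487.4, 2.9, 66.9]
ee_rot: [0.7, -0.7, 0.1, -0.101]
force: [-0.2, -0.2, -0.4]
grip_width: 0.198
t 15.27 TCP [487.434   2.864  66.928] tip fix x -34.9 y -0.6 z(top) 55.6 F [-0.204 -0.17  -0.439] w 0.198
pitch 0.0013906614325878142 yawerr -0.00042016233254904556
```

View pics/s11c.png

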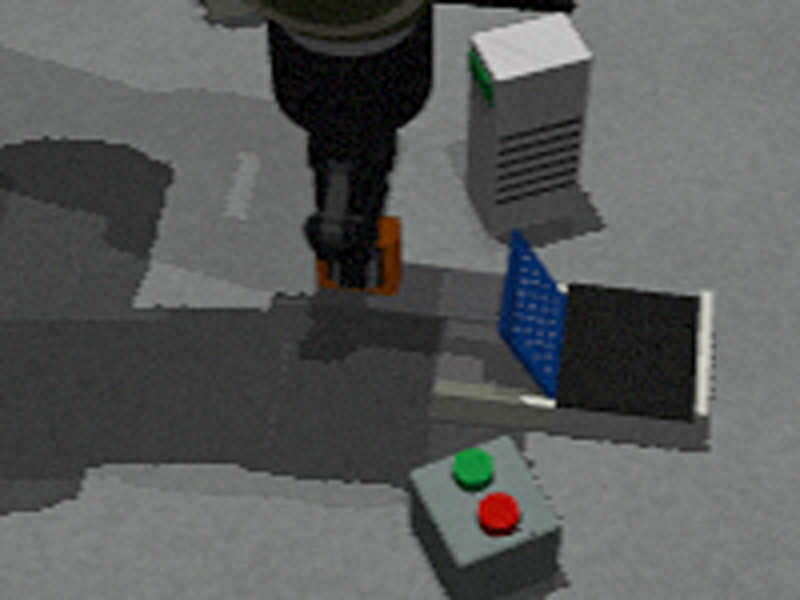

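```bash
python3 -m inch '[0.17,-0.15,0,0,0,0, 0.35,-0.3,0,0,0,0, 0.57,-0.43,0,0,0,0, 0.8,-0.55,0,0,0,0, 1.05,-0.64,0,0,0,0, 1.3,-0.7,0,0,0,0, 1.6,-0.76,0,0,0,0, 1.6,-0.76,0,0,0,0]'
python3 - <<'E'
import st
from h import *
snap('side','s12');im=cv2.imread('pics/s12.png');cv2.imwrite('pics/s12c.png',cv2.resize(im[130:280,180:380],None,fx=4,fy=4,interpolation=2))
E
```

```text
time_s: 15.98
eef_pos: [502.5, -1.6, 74.1]
ee_rot: [0.7, -0.7, 0.1, -0.101]
force: [-0.3, 0.3, -0.4]
grip_width: 0.197
t 15.98 TCP [502.51  -1.58  74.11] tip fix x -19.2 y -0.7 z(top) 62.8 F [-0.258  0.33  -0.4  ] w 0.197
pitch 0.0006560669543713149 yawerr -0.0004420467213075985
```

View pics/s12c.png

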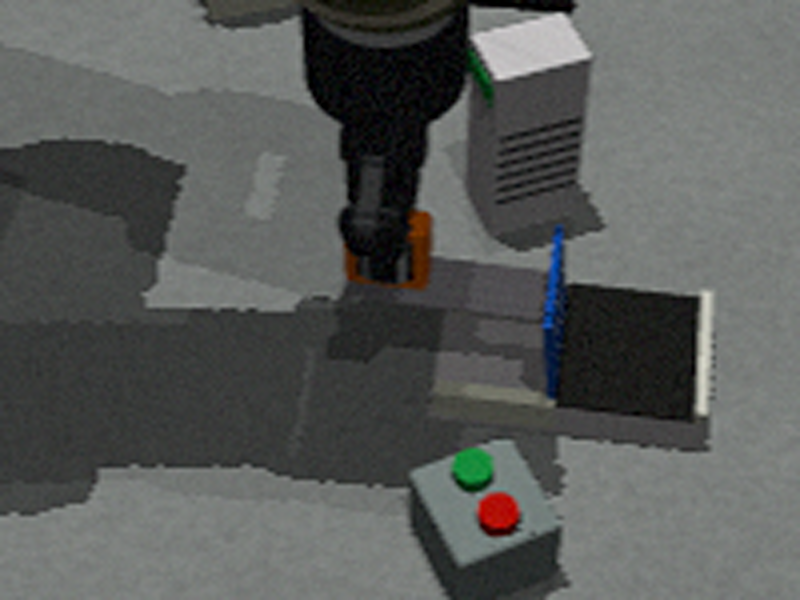

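```bash
python3 -m inch '[0.2,0,0,0,0,0, 0.4,0,0,0,0,0, 0.6,0,0,0,0,0, 0.8,0,0,0,0,0, 1.0,0,0,0,0,0, 1.2,0,0,0,0,0, 1.4,0,0,0,0,0, 1.4,0,0,0,0,0]'
python3 - <<'E'
import st
from h import *
snap('side','s13');im=cv2.imread('pics/s13.png');cv2.imwrite('pics/s13c.png',cv2.resize(im[130:280,180:380],None,fx=4,fy=4,interpolation=2))
E
```

```text
time_s: 16.7
eef_pos: [515.7, -5.4, 74.0]
ee_rot: [0.7, -0.7, 0.1, -0.101]
force: [-0.9, -0.6, -0.7]
grip_width: 0.195
t 16.7 TCP [515.698  -5.437  73.981] tip fix x -5.5 y -0.7 z(top) 62.6 F [-0.917 -0.645 -0.717] w 0.195
pitch 0.00025187620619340767 yawerr -0.00039201327987725687
```

View pics/s13c.png

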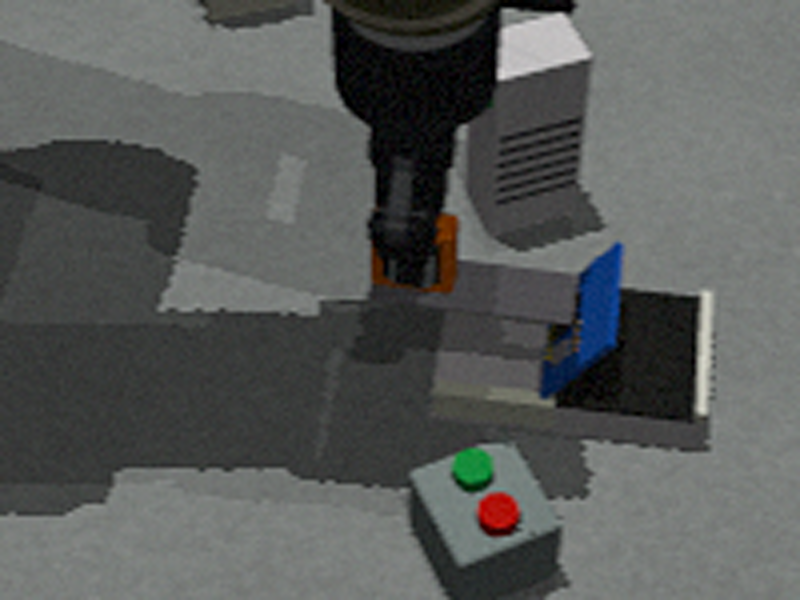

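```bash
python3 -m inch '[0,0,0,0,0,0, 0,0,0,0,0,0, 0,0,0,0,0,0]'
python3 - <<'E'
import st
from h import *
snap('side','s14');im=cv2.imread('pics/s14.png');cv2.imwrite('pics/s14c.png',cv2.resize(im[130:280,180:380],None,fx=4,fy=4,interpolation=2))
E
```

```text
time_s: 17.0
eef_pos: [515.3, -5.2, 74.0]
ee_rot: [0.7, -0.7, 0.1, -0.1]
force: [-0.6, -0.9, -1.0]
grip_width: 0.194
t 17.0 TCP [515.276  -5.249  73.979] tip fix x -5.9 y -0.6 z(top) 62.6 F [-0.58 -0.91 -1.05] w 0.194
pitch -6.971962438021007e-05 yawerr -0.0002744991063239888
```

View pics/s14c.png

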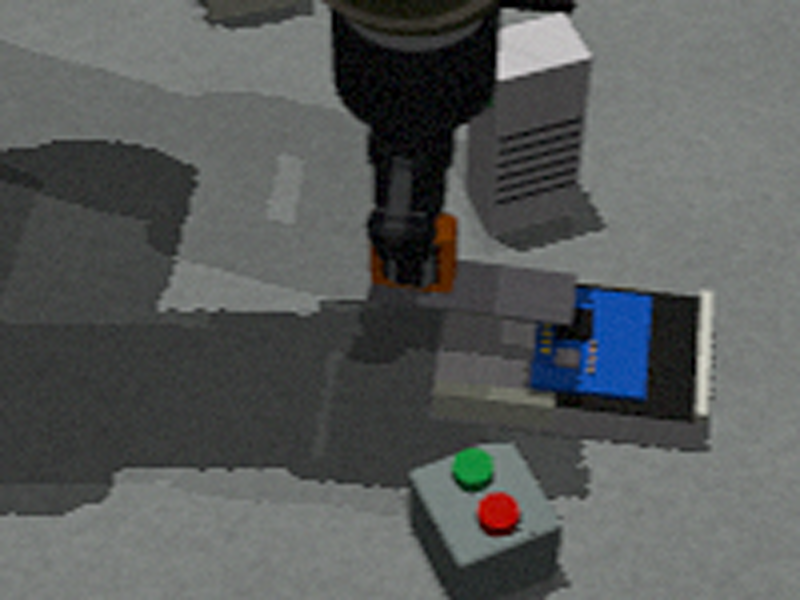

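The board has fallen flat with its component side up, crop x 530–650. I'm raising and retracting the blade, then measuring.

```bash
python3 -m inch '[0,-1,0,0,0,0, 0,-3,0,0,0,0, -3,-5,0,0,0,0, -7,-7,0,0,0,0, -10,-9,0,0,0,0, -10,-9,0,0,0,0]'
python3 - <<'E'
import st
from h import *
from seg import masks
from st import f,U,V
def m(cam,fn,z=30):
    snap(cam,fn);im=cv2.imread('pics/'+fn+'.png')[:,:,::-1].copy();c=ctrl.get_calibration(cam)
    k=cv2.morphologyEx(masks(im)[1]['blue'],3,np.ones((7,7)))
    q=max(cv2.findContours(k,0,2)[0],key=cv2.contourArea)
    P=np.array([onz(cam,p,z,c) for p in q[:,0]]); L=np.c_[(P-f)@U,(P-f)@V].astype(np.float32); print(cam,cv2.minAreaRect(L),L.min(0),L.max(0))
m('side','s15');m('top','t15')
for fn,b in (('s15',(130,280,180,380)),('t15',(130,280,220,370))):
    im=cv2.imread('pics/%s.png'%fn);cv2.imwrite('pics/%sc.png'%fn,cv2.resize(im[b[0]:b[1],b[2]:b[3]],None,fx=4,fy=4,interpolation=2))
E
```

```text
time_s: 17.55
eef_pos: [416.6, 24.1, 167.9]
ee_rot: [0.7, -0.7, 0.098, -0.101]
force: [1.8, -0.6, 0.0]
grip_width: 0.203
t 17.55 TCP [416.634  24.084 167.884] tip fix x -108.8 y -0.0 z(top) 156.8 F [ 1.788 -0.615  0.013] w 0.203
pitch 0.004292212020780117 yawerr 0.0011198785524187405
side ((6.601531982421875, 0.0437469482421875), (61.35859298706055, 72.23710632324219), 1.1874730587005615) [-24.43  -35.704] [37.324 36.336]
top ((7.435222625732422, -1.1898918151855469), (62.430747985839844, 73.97765350341797), 0.31083425879478455) [-23.79  -38.143] [38.811 35.748]
```

View pics/s15c.png

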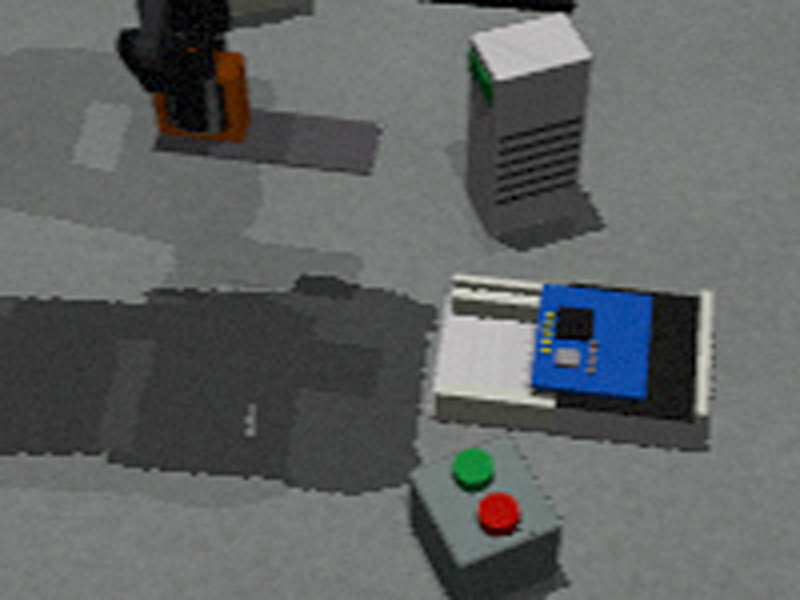

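View pics/t15c.png

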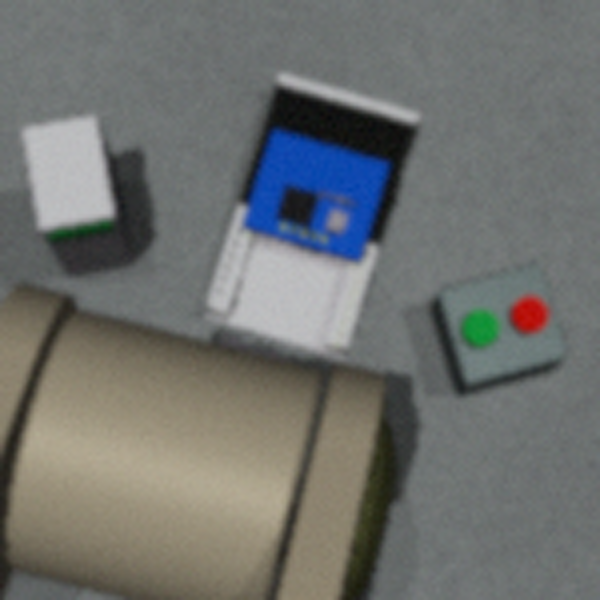

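The board lies flat on the deck, component side up. Its centre is about fixture x +7, y 0 mm, and the side and top cameras agree. Next I'm returning the lifter.

```bash
python3 -c "
from h import *
go([574.5,315.5,165],-.264)"
```

```text
t 17.65 pos [419.461  22.831 165.558] w 0.195 F [ 0.915 -0.422 -0.355]
SHIFT cm [ 6.668  0.117 32.442] ROT [-0.001 -0.02   0.003]
```

```bash
python3 -m inch '[6.7,0.1,32.4,0,-0.02,0, 6.7,0.1,32.4,0,-0.02,0, 6.7,0.1,32.4,0,-0.02,0, 6.7,0.1,32.4,0,-0.02,0, 6.7,0.1,32.4,0,-0.02,0, 6.7,0.1,32.4,0,-0.02,0, 6.7,0.1,32.4,0,-0.02,0, 6.7,0.1,32.4,0,-0.02,0]'
python3 -m inch '[6.7,0.1,0,0,0,0, 0,0,0,0,0,0]' >/dev/null
python3 -m inch '[0,0,0,0,0,0, 0,0,0,0,0,0]'
python3 -c "
from h import *
go([574.5,315.5,165],-.264)"
```

```text
time_s: 18.32
eef_pos: [575.7, 317.1, 161.9]
ee_rot: [0.701, -0.701, 0.094, -0.093]
force: [0.8, -0.2, 0.2]
grip_width: 0.197
time_s: 18.65
eef_pos: [573.6, 315.2, 160.0]
ee_rot: [-0.7, 0.702, -0.095, 0.091]
force: [-0.8, -0.2, 0.1]
grip_width: 0.198
t 18.65 pos [573.625 315.238 160.04 ] w 0.198 F [-0.775 -0.185  0.14 ]
SHIFT cm [ 0.075 -0.496  0.047] ROT [ 0.002  0.    -0.005]
```

```bash
python3 -m inch '[0,4,0,0,0,0, 0,8,0,0,0,0, 0,10,0,0,0,0, 0,11,0,0,0,0, 0,11.5,0,0,0,0, 0,11.5,0,0,0,0, 0,11.5,0,0,0,0]'
python3 - <<'E'
from h import *
go([574.5,315.5,17.4],-.264)
snap('wrist','w16')
snap('side','s16');im=cv2.imread('pics/s16.png');cv2.imwrite('pics/s16c.png',cv2.resize(im[60:180,220:380],None,fx=5,fy=5,interpolation=2))
E
```

```text
time_s: 19.23
eef_pos: [575.8, 315.2, 50.2]
ee_rot: [0.702, -0.7, 0.092, -0.094]
force: [-0.2, 0.0, -0.9]
grip_width: 0.195
t 19.23 pos [575.841 315.193  50.246] w 0.195 F [-0.238  0.026 -0.907]
SHIFT cm [-0.146  3.284 -0.015] ROT [-0.003 -0.001  0.003]
```

View pics/w16.png

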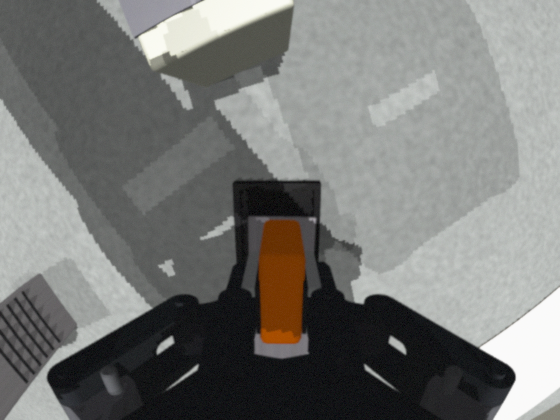

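View pics/s16c.png

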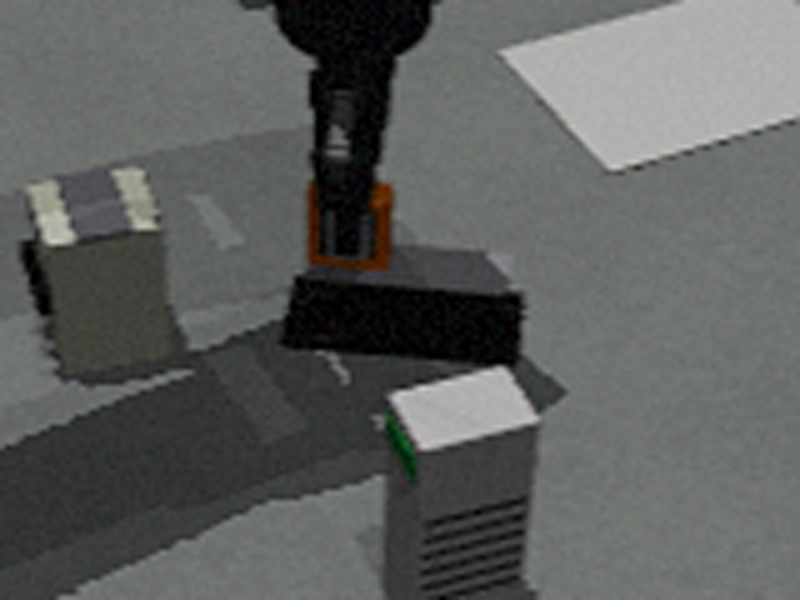

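The handle sits in the jaws exactly as it did after the pick (pixels 258–305 × 221–342), and it's centred over the tray. I'm lowering it.

```bash
python3 -m inch '[-0.1,1,0,0,0,0, -0.1,2,0,0,0,0, -0.1,2.5,0,0,0,0, -0.1,2.8,0,0,0,0, -0.1,2.8,0,0,0,0, -0.1,2.8,0,0,0,0, -0.1,2.8,0,0,0,0]'
python3 -c "
from h import *
go([574.5,315.5,17.4],-.264)"
```

```text
time_s: 19.92
eef_pos: [574.0, 315.3, 20.6]
ee_rot: [0.701, -0.7, 0.093, -0.094]
force: [-0.2, -0.2, -1.2]
grip_width: 0.195
t 19.92 pos [573.996 315.322  20.626] w 0.195 F [-0.229 -0.155 -1.242]
SHIFT cm [0.044 0.323 0.03 ] ROT [-0.001 -0.001  0.001]
```

```bash
python3 -m inch '[0,0.1,0,0,0,0, 0,0.2,0,0,0,0, 0,0.28,0,0,0,0, 0,0.3,0,0,0,0, 0,0.3,0,0,0,0]'
python3 -c "
from h import *
go([574.5,315.5,17.4],-.264)"
```

```text
time_s: 20.33
eef_pos: [573.8, 315.3, 17.4]
ee_rot: [0.701, -0.701, 0.093, -0.093]
force: [0.2, 1.5, -1.0]
grip_width: 0.197
t 20.33 pos [573.792 315.262  17.392] w 0.197 F [ 0.202  1.474 -0.981]
SHIFT cm [ 0.062 -0.001  0.041] ROT [-0.001 -0.001  0.   ]
```

```bash
python3 -m inch '[0,0,0,0,0,0, 0,0,0,0,0,0, 0,0,0,0,0,0, 0,0,0,0,0,0, 0,0,0,0,0,0]' -0.5
python3 -m inch '[0,-2,0,0,0,0, 0,-5,0,0,0,0, 0,-9,0,0,0,0, 0,-13,0,0,0,0, 0,-16,0,0,0,0, 0,-17,0,0,0,0, 0,-17,0,0,0,0]'
python3 - <<'E'
from h import *
go([559,298,187],-.264)
c=ctrl.get_calibration('wrist')
snap('wrist','w17')
from seg import masks
im=cv2.imread('pics/w17.png')[:,:,::-1].copy(); m=masks(im)[1]['orange']
q=max(cv2.findContours(cv2.morphologyEx(m,3,np.ones((5,5))),0,2)[0],key=cv2.contourArea)
P=np.array([onz('wrist',p,51,c)[:2] for p in q[:,0]]).astype(np.float32);print(cv2.minAreaRect(P))
snap('side','s17');snap('top','t17')
im=cv2.imread('pics/t17.png');cv2.imwrite('pics/t17c.png',cv2.resize(im[130:290,110:460],None,fx=2.28,fy=2.28,interpolation=2))
E
```

```text
time_s: 20.75
eef_pos: [573.8, 315.3, 17.3]
ee_rot: [0.701, -0.701, 0.093, -0.093]
force: [-0.1, 0.5, 0.6]
grip_width: 0.749
time_s: 21.33
eef_pos: [574.6, 315.5, 190.3]
ee_rot: [0.702, -0.7, 0.092, -0.095]
force: [-0.2, -0.3, 0.2]
grip_width: 0.744
t 21.33 pos [574.614 315.478 190.333] w 0.744 F [-0.175 -0.267  0.162]
SHIFT cm [-1.051  0.32  -2.097] ROT [-0.004 -0.001  0.005]
((569.8236083984375, 317.41766357421875), (16.867919921875, 47.88453674316406), 75.18413543701172)
```

View pics/w17.png

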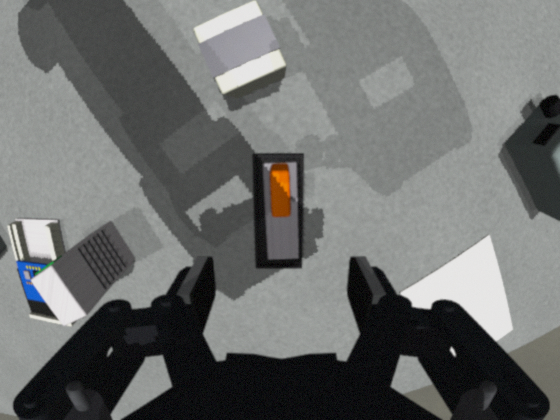

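View pics/s17.png

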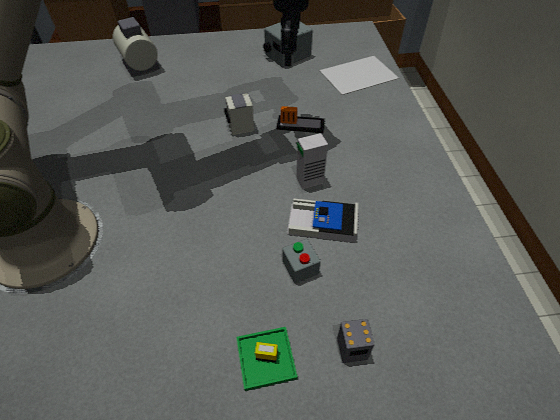

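View pics/t17c.png

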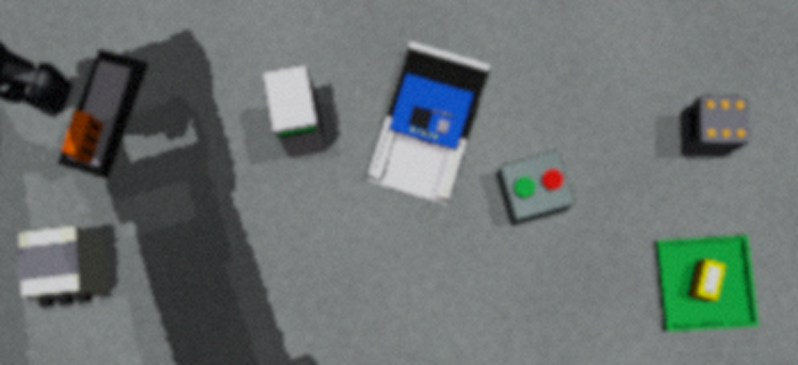

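The lifter lies inside the tray, handle at wrist pixel (280,190). The relay is in the dish, the board is on the deck, and the bystanders are unmoved. I'm handing the job in.

```bash
python3 -c "
from h import *
s=ctrl.sense();print(s['time_s'],s['dq'],s['grip_width']);print(ctrl.finish_job())"
```

```text
21.4833 [ 0.001  0.012  0.004 -0.001  0.003  0.002] 0.7493271211230742
the job is handed in; nothing more can be done
None
```

I carried out every step and handed the job in at 21.5 s; no verdict was reported. The relay went into the dish, the board was turned over with the lifter's blade tip, and the lifter was put back in its tray and released.

**Last checks, before hand-in:**
- **Relay:** it stands upright, close to the middle of the green dish.
- **Board:** it lies flat on the deck with its component side up. Its middle is at about fixture x +7 mm, y −1 to 0 mm, and the side and top cameras agree to about 1 mm. The allowed x range starts at 0 mm, so the margin is about 7 mm; I left it there rather than nudge it.
- **Lifter:** it lies in the tray the same way round as at the start. The wrist camera put the handle up to about 3 mm from where it measured before the pick, but that view was offset and the picture shows it clear of the rim.
- **Bystanders and gripper:** the contactor, breaker, supply and push-button box look unmoved in the top and side pictures; I did not measure them again. The gripper is about 190 mm up, well clear of everything.

**Less certain:**
- **Contact force:** I only read the force on the wrist, which stayed within about 2 N while the board was tipped. The force between lifter and board was not measured directly.
- **Stray move:** on the way back I typed one wrong row, which moved the arm about 4 cm sideways high above the tray. The next row undid it and nothing was touched.

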